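# Gauge the press spindle with pitch-comb leaves

### The job

Find which pitch-comb leaf fits the juice-press spindle clamped in the middle, between the rack and the other spindle: take the leaves from the rack one by one and lower them, teeth down, between the guide rods onto the top of its thread, around mid-length. Leave the leaf that seats fully, teeth home in the grooves, standing there, with the other two leaves upright in pockets of the rack, and disturb nothing else.

Things in the scene. Friction and masses are not known exactly. Their poses are not given: they have to be found in the camera images.
- spindle_1_groove (a point): One of two steel press spindles, of different pitch (10, 12 or 14 mm, untold), each clamped level in a fixed white stand 200 x 70 mm. Gauge the one in the middle (y within 0.1 of 0), between the rack and the other stand; the other one waits its turn. This point: mid-length, top line, on the ROOT of a groove, 66 mm above the counter; x along the spindle, z up. Crests stand 6 mm higher.
- spindle_2_groove (a point): The other spindle, same point and axes. Both: 44 mm over the crests, grooves 2.7 mm wide at the root, flanks 27 degrees from upright, thread about 50 to 60 mm either way along x. Two steel guide rods on each side run along x over the thread, up to 101 mm above the counter, leaving a gap 17 mm wide in which a leaf stays standing. Clamp blocks 106 mm high, 60 mm wide begin 71 mm from this point.
- leaf_a_grip (a point): One of three pitch-comb leaves of equal outline, for 10, 12 and 14 mm pitch (which is untold: try them, or look), standing teeth down in the rack: aluminium blade 78 (x) x 12 (y) x 33 mm, teeth 6.5 mm long below; black grip on top 30 (x) x 14 (y) x 52 mm, 40 to 92 mm above the tips. About 0.16 kg. This point: grip centre, 66 mm above the tips, over the middle tooth; z up. Pinch along y.
- leaf_a_teeth (a point): The same leaf: the point at the tips of its teeth, under the middle tooth, 66 mm below the grip point; same axes.
- leaf_b_grip (a point): Another leaf (see leaf_a), same point and axes. On its own thread, with a tooth over each groove (play 0.9 mm either way along the spindle), a leaf's tips touch the groove roots; on another thread it stays some 5 mm or more higher.
- leaf_b_teeth (a point): The same leaf: the point at the tips of its teeth, under the middle tooth, 66 mm below the grip point; same axes.
- leaf_c_grip (a point): The third leaf (see leaf_a), same point and axes.
- leaf_c_teeth (a point): The same leaf: the point at the tips of its teeth, under the middle tooth, 66 mm below the grip point; same axes.
- rack_floor (a point): White fixed rack, left or right of the middle spindle: three pockets in a row along its x, centred -88, 0 and +88 mm from this point, each 84 (x) x 18 mm (y), walls 17 mm above the pocket floor, 4 mm thick; foot 290 x 70 mm. This point: centre of the middle pocket's floor, 6 mm above the counter; z up. A leaf stands with its x along the rack's; it may return to any free pocket.
- mug: Bystander: white mug, 80 mm wide, 88 tall. Origin at its underside centre.
- jar: Bystander: amber glass jar, 70 mm wide, 85 tall. Origin at its underside centre.
- collar: Bystander: brass ring, 64 mm wide, 20 tall. Origin at its underside centre.
- brush: Bystander: cleaning brush, 170 mm long, lying. Origin at its underside, in the middle of its length.
- tamper: Bystander: steel coffee tamper, 58 mm wide, 85 tall. Origin at its underside centre.
- syrup: Bystander: glass syrup bottle, 68 mm wide, 210 tall. Origin at its underside centre.
- cup: Bystander: small white cup, 64 mm wide, 60 tall. Origin at its underside centre.
- screwdriver: Bystander: screwdriver, 200 mm long, lying. Origin at its underside, in the middle of its length.
There are look-alikes about, which are no part of the job. Leave any purple look-alike of the part that bears spindle_2_groove alone.

How it is judged:
By the outcome, as a careful person would: the job done as asked, in the order asked, and still so for the second after the job is handed in, with the robot touching nothing.
It also fails if it takes over 72 s, if anything falls off the work surface, if the arm or the gripper's body presses on something with over 40 N, if the wrist force passes 120 N, or if a joint passes its speed limit or range.

### The arm

A 6-joint arm with a two-finger parallel gripper is mounted at the origin on the work surface. World frame = base frame: x ahead of the robot, y to its left, z up, the work surface at z = 0. Lengths are in m, angles in degrees, forces in N, time in s.
With the tool pointing down it reaches from about 0.35 to 0.875 m from the base axis. Payload 4.2 kg.
Tool frame: the origin (TCP) lies midway between the tips of the shut fingers; the grasp point (between the pads) lies 19 mm behind it; y points along the fingers, z is the direction in which the jaws open and shut, and the axes are right-handed (so a half turn about y gives the same grasp; the last joint's range is limited). The gripper opens to 87 mm and grips with 3 to 60 N. Pads are 19 mm wide; open, the fingers measure 117 mm over their backs; the gripper's body (75 mm by 190 mm) begins 51 mm behind the grasp point.
Start: joints at [80.077, 22.042, 0.453, 0, -68.411, -14.817], TCP at [0.262, 0.568, 0.223] pointing down, gripper open.
Joint ranges: [-179.83, 179.83], [-69.29, 118.12], [-61.27, 80.66], [-181.25, 117.63], [-171.15, -9.14], [-177.46, 177.46]. Speed limits (degrees/s): [159.86, 159.86, 180, 180, 180, 180].

### API

Orientations are given as [roll, pitch, yaw] about the fixed x, y, z axes, in that order (R = Rz(yaw) Ry(pitch) Rx(roll)).
In Python, from workcell import env gives the robot as it stands. The module is installed in compiled form; this text tells all that it offers. Calls block until the motion is done:
- env.goto(position, orientation): joint-space move of the TCP to a pose.
- env.move_straight(position, rotation=None, rate=0.15, force_limit=None): straight line of the TCP; rotation=None keeps the orientation; rate is the mean speed in m/s. With force_limit (N) it stops when the force on the tool has changed by that much, and returns True; else False.
- env.set_joints(angles): joint-space move.
- env.gripper_to(opening, grasp_force=None): opening from 0.0 (shut) to 1.0 (fully open); grasp_force is the grip in N (None keeps the last); returns when the fingers have stopped.
- env.dwell(seconds).
- env.inverse_kinematics(position, orientation): joint angles nearest the present ones, or None.
- env.read_state(): the state.
- env.grab_frame(name): name is "side" or "top"; returns a dict with "image" (400x640x3 uint8, blue, green, red), "fx", "fy", "cx", "cy" (pixels), "position" and "orientation" of the camera in the world. Camera axes: x right, y up, looking along -z (the intrinsics and any distortion apply to the point x, -y, -z); pixel columns grow to the right and rows downward; lengths in m; the calibration is good to about 2 mm. A picture is of the moment at which its call begins. There is no depth.
A pose or a line that the arm cannot do raises env.Unreachable and nothing moves.
- env.close_job(): hands the job in, once; it reports no verdict.
Trained networks look in a picture, given as the dict that the camera call returned (one of the last four; its "shot" number tells which), for a name from the list of things; names that differ only in an ending like _2 or _b are one class to them, and where a whole thing is asked for, a point or a joint stands for the part that bears it (a point fixed in the world has none). Each returns a list of dicts, best first, with "score" (0 to 1); they miss things now and then, are a little off and sometimes report something else, mostly with a low value. They report only what shows in the picture. A call takes as long as a camera call. They do not tell look-alikes from the thing itself.
- env.search_frame(picture, thing): "xyz" ([x, y, z] in m, in world coordinates, good to about 4 mm: the middle of the surface that is visible of it).
- env.trace(picture, thing): "mask" (400x640 bool, what is visible of it).
The state is a dict: "clock": time; "joint_positions": joint angles; "qvel": joint speeds; "joint_torque": joint torques, N m; "position": TCP position; "tool_rot": TCP orientation; "force": force on the tool from outside, world axes, zero at the start; "wrist_torque": the same for the moment, N m; "opening": opening from 0.0 (shut) to 1.0 (fully open).
Only numpy, scipy, OpenCV 4.12 (cv2) and the standard library are available. Lean on these libraries where they do the work, as an engineer would, in place of code of your own. Each camera call takes 0.05 s, during which the arm holds its last target. There are 200 camera calls.

## Working session

There is one attempt and no reset: what is moved stays moved. The work goes in short steps, each a Python script; the robot and the scene stay as the last script left them, time stands still between calls to the robot, and variables do not carry over. Pictures are saved under pics/ and viewed, about 8 in all and at most 12, crops included, and the job is handed in when it is done.

```bash
mkdir -p pics
cat > h.py <<'E'
from workcell import env
import numpy as np, cv2
from scipy.spatial.transform import Rotation as R
def save(f,n): cv2.imwrite('pics/'+n+'.png',f['image'])
E
python3 - <<'E'
from h import *
for n in ('top','side'):
    f=env.grab_frame(n); save(f,n+'0')
    print(n,{k:np.round(v,4) if not isinstance(v,str) else v for k,v in f.items() if k!='image'})
    for t in ('spindle_1_groove','leaf_a_grip','leaf_a_teeth','rack_floor'):
        for d in env.search_frame(f,t): print(t,np.round(d['xyz'],4),round(d['score'],2))
print(env.read_state())
E
```

```text
top {'fx': np.float64(388.3262), 'fy': np.float64(388.3262), 'cx': np.float64(319.3266), 'cy': np.float64(203.2661), 'position': array([0.4892, 0.0235, 1.0501]), 'orientation': array([  2.3195,  -1.338 , -90.3368]), 'shot': np.int64(1)}
spindle_1_groove [0.5292 0.2602 0.0664] 0.93
spindle_1_groove [0.4713 0.4509 0.0357] 0.59
spindle_1_groove [ 0.5464 -0.2505  0.0439] 0.55
spindle_1_groove [ 0.4583 -0.251   0.0468] 0.33
leaf_a_grip [ 0.4566 -0.2497  0.0473] 0.53
leaf_a_teeth [ 0.4575 -0.2513  0.0451] 0.57
rack_floor [ 0.5361 -0.2397  0.0028] 0.95
side {'fx': np.float64(490.2106), 'fy': np.float64(490.2106), 'cx': np.float64(318.4708), 'cy': np.float64(196.1033), 'position': array([-0.1424, -0.9673,  1.1443]), 'orientation': array([ 47.8355,   1.2411, -36.1562]), 'shot': np.int64(2)}
spindle_1_groove [0.5193 0.2527 0.0593] 0.89
leaf_a_grip [ 0.4502 -0.2629  0.0428] 0.63
leaf_a_grip [0.4065 0.0836 0.0199] 0.61
leaf_a_teeth [ 0.4508 -0.2613  0.0419] 0.85
rack_floor [ 0.5228 -0.2689  0.0068] 0.83
{'clock': 0.5, 'joint_positions': array([ 8.00777363e+01,  2.20436898e+01,  4.47967796e-01, -1.62346295e-03,
       -6.84112079e+01, -1.48165065e+01]), 'qvel': array([ 0.16247719, -0.03070592,  0.05684667, -0.0226359 , -0.01364083,
        0.01679866]), 'joint_torque': array([ 6.35192355e-04, -3.90072370e+01,  1.87446606e+01,  4.22077909e+00,
        1.50108500e-02, -3.66285178e-05]), 'position': array([0.26150701, 0.56759626, 0.22249278]), 'tool_rot': array([-8.99929145e+01,  3.12836295e-04,  1.55260632e+02]), 'force': array([1.47545431, 0.89384641, 0.2121329 ]), 'wrist_torque': array([ 0.01976264,  0.01193695, -0.002542  ]), 'opening': 0.9971425570958405}
```

View pics/top0.png

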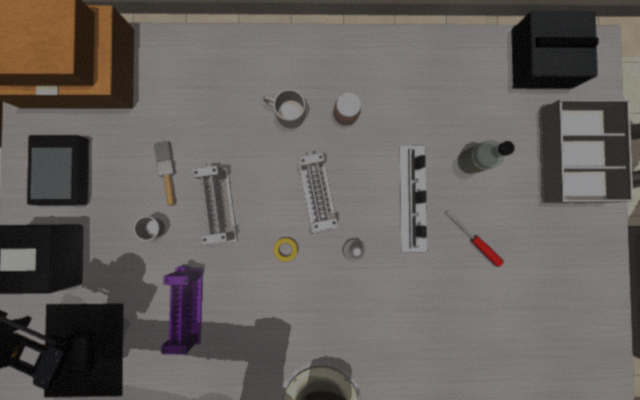

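View pics/side0.png

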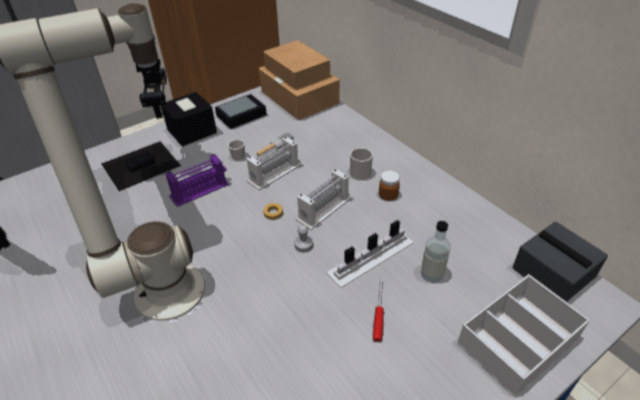

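Run:
```python
from h import *
im=np.mean([env.grab_frame('top')['image'].astype(float) for _ in range(4)],0).astype(np.uint8)
cv2.imwrite('top_avg.png',im)
a=cv2.resize(im[145:240,290:350],None,fx=6,fy=6,interpolation=cv2.INTER_CUBIC)
b=cv2.resize(im[140:255,390:440],None,fx=5,fy=5,interpolation=cv2.INTER_CUBIC)
c=np.zeros((600,640,3),np.uint8); c[:a.shape[0],:360]=a; c[:575,380:630]=b
cv2.imwrite('pics/crop1.png',c)
im=np.mean([env.grab_frame('side')['image'].astype(float) for _ in range(4)],0).astype(np.uint8)
cv2.imwrite('side_avg.png',im)
cv2.imwrite('pics/crop2.png',cv2.resize(im[165:285,290:420],None,fx=5,fy=5,interpolation=cv2.INTER_CUBIC))
```

```text
(no output)
```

View pics/crop1.png

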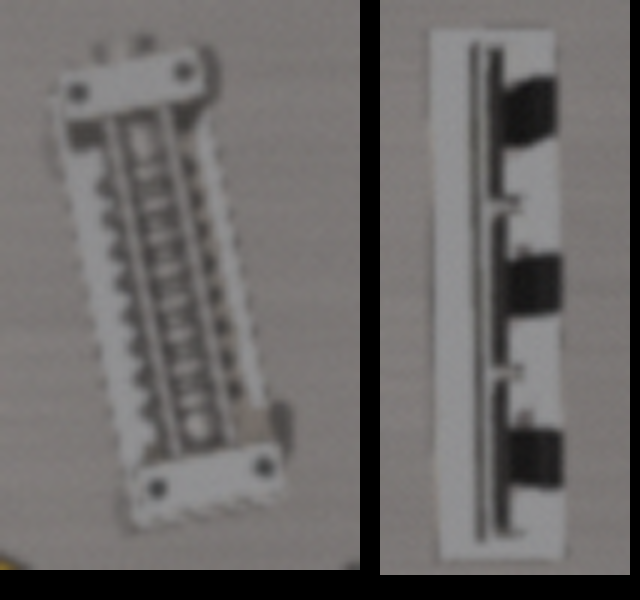

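View pics/crop2.png

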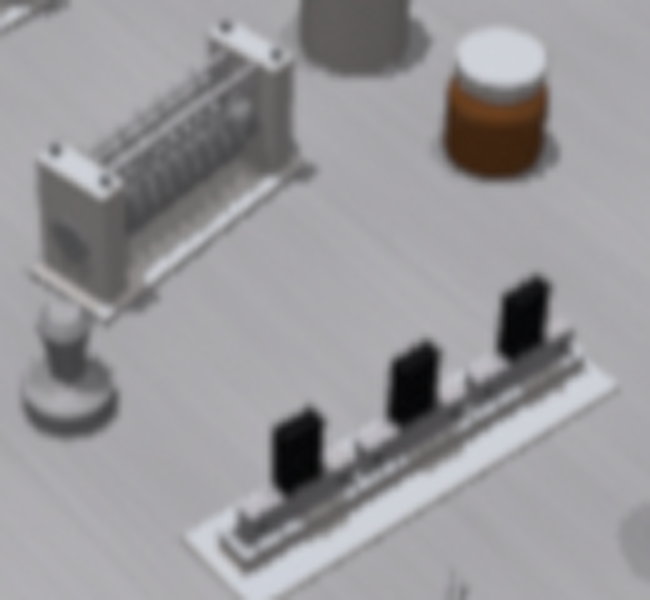

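```bash
cat >> h.py <<'E'
def ray(f,u,v):
    d=np.array([(u-f['cx'])/f['fx'],-(v-f['cy'])/f['fy'],-1]); return R.from_euler('xyz',f['orientation'],degrees=True).apply(d)
def atz(f,u,v,z):
    d=ray(f,u,v); p=np.array(f['position']); return p+d*(z-p[2])/d[2]
def proj(f,P):
    c=R.from_euler('xyz',f['orientation'],degrees=True).inv().apply(np.atleast_2d(P)-f['position'])
    return np.c_[f['cx']+f['fx']*c[:,0]/-c[:,2], f['cy']-f['fy']*c[:,1]/-c[:,2]]
E
python3 - <<'E'
from h import *
T=env.grab_frame('top');S=env.grab_frame('side')
import pickle; pickle.dump((T,S),open('cams.pkl','wb'))
q=lambda x,y,s,x0,y0:(x0+(x+.5)/s-.5,y0+(y+.5)/s-.5)
B=np.array([atz(T,*q(x,y,6,290,145),.106) for x,y in((78,92),(184,72),(157,488),(264,467))])
Bs=np.array([atz(S,*q(x,y,5,290,165),.106) for x,y in((225,27),(277,55),(55,150),(105,182))])
Rk=np.array([atz(T,*q(x-380,y,5,390,140),.006) for x,y in((432,28),(553,30),(440,558),(565,557))])
Rs=np.array([atz(S,*q(x,y,5,290,165),.006) for x,y in((617,382),(185,538),(250,600))])
ang=lambda d:np.degrees(np.arctan2(d[1],d[0]))
for n,b in(('B',B),('Bs',Bs),('Rk',Rk)): print(n,b.round(4).tolist(),b.mean(0).round(4),ang(b[0]+b[1]-b[2]-b[3]),np.linalg.norm(b[0]-b[2]),np.linalg.norm(b[0]-b[1]))
print(Rs.round(4), np.linalg.norm(Rs[0]-Rs[2]))
# grips top face centres at z=.006+.092
for x,y in((541,108),(546,283),(547,459)): print('grip near-top edge', )
# pitch: profile along top line
for f,im,zs in((T,'top_avg.png',(.066,.072)),(S,'side_avg.png',(.066,.072))):
  g=cv2.imread(im,0).astype(np.float32)
  c=B.mean(0); a=np.radians(ang(B[0]+B[1]-B[2]-B[3])); ex=np.array([np.cos(a),np.sin(a),0]); ey=np.array([-ex[1],ex[0],0])
  t=np.arange(-.05,.05,.0005)
  for off in (-.003,0,.003):
    P=np.array([[*(c+ex*s+ey*off)[:2],.070] for s in t]); uv=proj(f,P).astype(np.float32)
    v=cv2.remap(g,uv[:,0][None],uv[:,1][None],cv2.INTER_CUBIC)[0]; v=(v-np.polyval(np.polyfit(t,v,3),t))*np.hanning(len(t))
    print(im,off,{p:round(float(abs((v*np.exp(2j*np.pi*t/p/1e-3)).sum())),0) for p in(9,10,11,12,13,14,15)},{p:round(float(np.angle((v*np.exp(2j*np.pi*t/p/1e-3)).sum())/2/np.pi*p),1) for p in(10,12,14)})
E
```

```text
B [[0.6335, 0.0415, 0.106], [0.6416, -0.0017, 0.106], [0.4723, 0.0102, 0.106], [0.4805, -0.0332, 0.106]] [0.557  0.0042 0.106 ] 11.019162380894862 0.16416001410753878 0.0439652513806978
Bs [[0.6357, 0.0441, 0.106], [0.645, -0.0001, 0.106], [0.4752, 0.0121, 0.106], [0.483, -0.0316, 0.106]] [0.5597 0.0061 0.106 ] 11.130317582710054 0.1636327958253966 0.045160358295605926
Rk [[0.6884, -0.2217, 0.006], [0.6872, -0.288, 0.006], [0.4011, -0.2219, 0.006], [0.4011, -0.2896, 0.006]] [ 0.5445 -0.2553  0.006 ] 0.1893954765013518 0.2872744228313361 0.06628871593418356
[[ 0.6904 -0.2865  0.006 ]
 [ 0.401  -0.2226  0.006 ]
 [ 0.4036 -0.2815  0.006 ]] 0.28692758137052654
grip near-top edge
grip near-top edge
grip near-top edge
top_avg.png -0.003 {9: 12.0, 10: 41.0, 11: 48.0, 12: 200.0, 13: 477.0, 14: 604.0, 15: 533.0} {10: 3.9, 12: 5.8, 14: -6.7}
top_avg.png 0 {9: 38.0, 10: 67.0, 11: 42.0, 12: 183.0, 13: 431.0, 14: 556.0, 15: 503.0} {10: -4.4, 12: -5.9, 14: -6.7}
top_avg.png 0.003 {9: 13.0, 10: 29.0, 11: 24.0, 12: 226.0, 13: 527.0, 14: 653.0, 15: 571.0} {10: -2.0, 12: 5.8, 14: 6.9}
side_avg.png -0.003 {9: 19.0, 10: 22.0, 11: 34.0, 12: 37.0, 13: 49.0, 14: 50.0, 15: 36.0} {10: -3.0, 12: -2.4, 14: -1.6}
side_avg.png 0 {9: 33.0, 10: 48.0, 11: 66.0, 12: 63.0, 13: 110.0, 14: 128.0, 15: 134.0} {10: -0.1, 12: -3.7, 14: -6.4}
side_avg.png 0.003 {9: 14.0, 10: 41.0, 11: 93.0, 12: 117.0, 13: 217.0, 14: 255.0, 15: 242.0} {10: 0.8, 12: -2.7, 14: -5.1}
```

```bash
cat >> h.py <<'E'
RK=np.array([.545,-.255]); SP=np.array([.5583,.0052]); SY=11.05
HT=.051   # TCP above the tips when held
def tcp(xy,ztip,yaw=0,**k): env.move_straight([xy[0],xy[1],ztip+HT],[-90,0,yaw],**k)
E
python3 - <<'E'
from h import *
import pickle; T,S=pickle.load(open('cams.pkl','rb'))
for n,t,s in(('A',(547,107),(525,287)),('B',(548,285),(413,352)),('C',(549,459),(297,418))):
    print(n,atz(T,390+(t[0]-380)/5-.4,140+t[1]/5-.4,.098).round(4),atz(S,290+s[0]/5-.4,165+s[1]/5-.4,.098).round(4))
f=env.grab_frame('top')
for t in('syrup','jar','mug','tamper','collar'): print(t,[(d['xyz'].round(3).tolist() if hasattr(d['xyz'],'round') else d['xyz'],round(d['score'],2)) for d in env.search_frame(f,t)[:2]])
for yaw in(0,180):
  for p in([.545,-.255,.054],[.558,.005,.117],[.46,-.3,.35]): print(yaw,p,np.round(env.inverse_kinematics(p,[-90,0,yaw]),1))
print(env.read_state()['clock'])
E
```

```text
A [ 0.6313 -0.2569  0.098 ] [ 0.6336 -0.2529  0.098 ]
B [ 0.5428 -0.2559  0.098 ] [ 0.5457 -0.2527  0.098 ]
C [ 0.457  -0.2549  0.098 ] [ 0.4598 -0.2518  0.098 ]
syrup [([0.6356, -0.3964, 0.1379], 0.69)]
jar [([0.7677, -0.0668, 0.0829], 0.74), ([0.4075, -0.4369, 0.0217], 0.45)]
mug [([0.7867, 0.0787, 0.0353], 0.87)]
tamper [([0.4101, -0.0884, 0.0256], 0.58)]
collar [([0.4045, 0.0917, 0.0192], 0.58), ([0.5414, -0.2514, 0.044], 0.3)]
0 [0.545, -0.255, 0.054] [ -9.7  29.3 -14.7  -0.  -46.  -80.3]
0 [0.558, 0.005, 0.117] [  17.2   21.3  -17.3   -0.   -51.4 -107.2]
0 [0.46, -0.3, 0.35] [-16.2  11.    3.   -0.  -82.  -73.8]
180 [0.545, -0.255, 0.054] [ -9.7  29.3 -14.7   0.  -46.   99.7]
180 [0.558, 0.005, 0.117] [ 17.2  21.3 -17.3   0.  -51.4  72.8]
180 [0.46, -0.3, 0.35] [-16.2  11.    3.    0.  -82.  106.2]
1.3
```

```bash
cat >> h.py <<'E'
def pick(xy):
    env.gripper_to(.55,25)
    env.goto([xy[0],xy[1],.006+HT+.07],[-90,0,0])
    tcp(xy,.006,rate=.12)
    env.gripper_to(0,25)
    tcp(xy,.06,rate=.12)
def look(n,xy,z=.28,yaw=-40):
    env.goto([xy[0],xy[1],z+HT],[-90,0,yaw])
    for c in('top','side'):
        f=env.grab_frame(c); save(f,n+c)
        P=np.r_[xy,z]; uv=proj(f,P)[0]; print(c,uv)
        u,v=(int(t) for t in uv)
        cv2.imwrite(f'pics/{n}{c}z.png',cv2.resize(f['image'][v-40:v+30,u-50:u+50],None,fx=6,fy=6,interpolation=cv2.INTER_CUBIC))
    s=env.read_state(); print(s['clock'],s['opening'],s['position'].round(4),s['force'].round(2))
E
python3 - <<'E'
from h import *
pick((.4584,-.2535)); look('C',(.4584,-.2535),z=.3)
a,b=cv2.imread('pics/Csidez.png'),cv2.imread('pics/Ctopz.png'); 
cv2.imwrite('pics/C2.png',cv2.resize(np.hstack([a,b]),(800,280)))
E
```

```text
top [452.90632718 234.00321928]
side [350.57925859 196.01333321]
8.2667 0.15803772723965712 [ 0.4578 -0.2531  0.3482] [-0.47  0.23 -1.92]
```

View pics/C2.png

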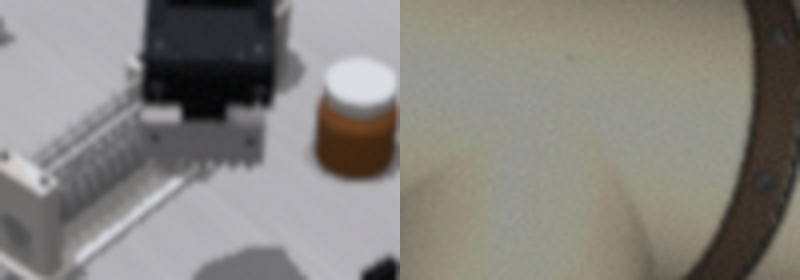

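```bash
cat >> h.py <<'E'
def teeth(n):
    import pickle; S=pickle.load(open('cams.pkl','rb'))[1]
    g=cv2.imread(f'pics/{n}side.png',0).astype(np.float32)
    s=env.read_state(); c=s['position'].copy(); c[2]-=HT; ex=R.from_euler('xyz',s['tool_rot'],degrees=True).apply([1,0,0])
    t=np.arange(-.045,.045,.0005); w=np.hanning(len(t))
    for dz in(-.002,0,.002,.004,.006):
        uv=proj(S,np.array([c+ex*a+[0,0,dz] for a in t])).astype(np.float32)
        v=cv2.remap(g,uv[:,0][None],uv[:,1][None],cv2.INTER_CUBIC)[0]; v=(v-np.polyval(np.polyfit(t,v,4),t))*w
        print(dz,{p:int(abs((v*np.exp(2j*np.pi*t/p/1e-3)).sum())) for p in(8,9,10,11,12,13,14,15,16)})
E
python3 -c "
from h import *
teeth('C')"
```

```text
-0.002 {8: 53, 9: 284, 10: 393, 11: 230, 12: 46, 13: 136, 14: 200, 15: 205, 16: 192}
0 {8: 75, 9: 369, 10: 485, 11: 301, 12: 84, 13: 77, 14: 134, 15: 116, 16: 74}
0.002 {8: 65, 9: 342, 10: 437, 11: 287, 12: 117, 13: 11, 14: 58, 15: 39, 16: 38}
0.004 {8: 34, 9: 228, 10: 285, 11: 201, 12: 113, 13: 36, 14: 3, 15: 29, 16: 77}
0.006 {8: 11, 9: 108, 10: 120, 11: 99, 12: 82, 13: 46, 14: 15, 15: 30, 16: 66}
```

```bash
python3 -c "
import cv2
a=cv2.imread('pics/Cside.png')[175:205,328:376]
cv2.imwrite('pics/C3.png',cv2.resize(a,None,fx=16,fy=16,interpolation=cv2.INTER_CUBIC))"
```

```text
(no output)
```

View pics/C3.png

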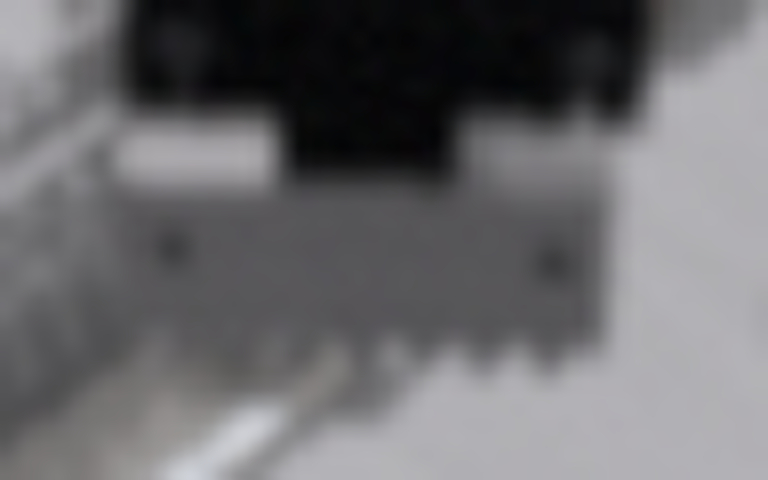

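```bash
cat >> h.py <<'E'
def put(xy):
    env.goto([xy[0],xy[1],.06+HT],[-90,0,0])
    print('put hit',(lambda r:r)(env.move_straight([xy[0],xy[1],.0055+HT],[-90,0,0],rate=.06,force_limit=8)),env.read_state()['position'][2]-HT)
    env.gripper_to(.5); env.move_straight([xy[0],xy[1],.13+HT],rate=.2)
E
python3 - <<'E'
from h import *
put((.4584,-.2535)); pick((.5442,-.2540)); look('B',(.46,-.2535),z=.3); teeth('B')
E
```

```text
put hit True 0.006105673500634186
top [452.89006477 233.17793348]
side [351.06582525 195.75803318]
15.6583 0.1595443957970782 [ 0.4599 -0.2532  0.3484] [-0.03  0.04 -2.93]
-0.002 {8: 49, 9: 26, 10: 241, 11: 517, 12: 649, 13: 629, 14: 523, 15: 403, 16: 313}
0 {8: 46, 9: 34, 10: 261, 11: 557, 12: 680, 13: 644, 14: 533, 15: 411, 16: 309}
0.002 {8: 26, 9: 20, 10: 221, 11: 474, 12: 563, 13: 524, 14: 442, 15: 356, 16: 272}
0.004 {8: 8, 9: 4, 10: 156, 11: 325, 12: 373, 13: 340, 14: 294, 15: 248, 16: 199}
0.006 {8: 22, 9: 10, 10: 73, 11: 152, 12: 164, 13: 141, 14: 123, 15: 112, 16: 102}
```

Run:
```python
from h import *
put((.5442,-.2540))
xy=(.6325,-.2545)
env.gripper_to(.4,25)
env.goto([xy[0],xy[1],.006+HT+.09],[-90,0,0])
hit=env.move_straight([xy[0],xy[1],.006+HT],rate=.12,force_limit=8)
print('hit',hit,env.read_state()['position'])
if not hit:
    env.gripper_to(0,25); tcp(xy,.06,rate=.12); look('A',(.46,-.2535),z=.3); teeth('A')
    cv2.imwrite('pics/A3.png',cv2.resize(cv2.imread('pics/Aside.png')[165:205,328:376],None,fx=14,fy=14,interpolation=cv2.INTER_CUBIC))
```

```text
put hit True 0.00603130391935499
hit False [ 0.63315076 -0.25475535  0.05819561]
top [452.89006477 233.17793348]
side [351.06582525 195.75803318]
23.3083 0.15798314395403715 [ 0.4603 -0.2533  0.3489] [-0.18  0.8  -1.18]
-0.002 {8: 65, 9: 69, 10: 128, 11: 314, 12: 586, 13: 762, 14: 777, 15: 686, 16: 568}
0 {8: 72, 9: 77, 10: 109, 11: 308, 12: 599, 13: 768, 14: 764, 15: 665, 16: 559}
0.002 {8: 58, 9: 71, 10: 74, 11: 237, 12: 479, 13: 605, 14: 588, 15: 507, 16: 441}
0.004 {8: 25, 9: 51, 10: 41, 11: 150, 12: 298, 13: 367, 14: 350, 15: 307, 16: 287}
0.006 {8: 2, 9: 35, 10: 18, 11: 67, 12: 123, 13: 142, 14: 135, 15: 123, 16: 130}
```

View pics/A3.png

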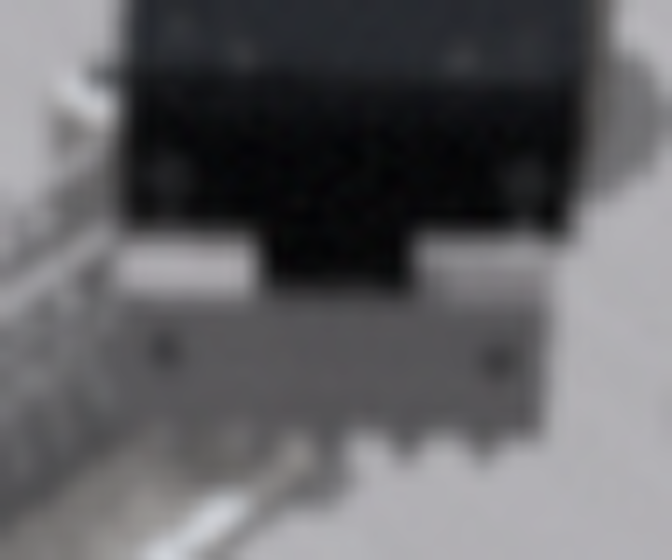

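```bash
cat >> h.py <<'E'
ex=np.array([np.cos(np.radians(SY)),np.sin(np.radians(SY))]); ey=np.array([-ex[1],ex[0]])
def st(m=''):
    s=env.read_state(); d=s['position'][:2]-SP; print(m,round(s['clock'],2),'along %.4f across %.4f tip %.4f'%(d@ex,d@ey,s['position'][2]-HT),s['force'].round(1)); return s
E
python3 - <<'E'
from h import *
env.goto([*SP,.125+HT],[-90,0,SY]); st('over')
h=tcp; 
r=env.move_straight([*SP,.082+HT],rate=.08,force_limit=6); st(f'in {r}')
if not r:
  for o in(0,.0015,-.0015,.003,-.003,.0045,-.0045):
    p=SP+ex*o
    env.move_straight([*p,.0745+HT],rate=.05)
    r=env.move_straight([*p,.0645+HT],rate=.03,force_limit=6); s=st(f'{o} {r}')
    if s['position'][2]-HT<.0685: break
E
```

```text
over 24.55 along 0.0004 across -0.0007 tip 0.1258 [ 0.   0.1 -1.7]
in False 25.24 along 0.0004 across -0.0002 tip 0.0824 [-0.6 -0.4 -1.2]
0 True 25.88 along -0.0000 across -0.0001 tip 0.0661 [-0.8  0.3  3.9]
```

Run:
```python
from h import *
env.gripper_to(.5); s=st('rel'); p=s['position']
env.move_straight([p[0],p[1],.30],rate=.2); env.goto([.40,.30,.35],[-90,0,SY])
st('clear')
f=env.grab_frame('side'); a=f['image'][165:285,290:420]; save(f,'fin'); t=env.grab_frame('top'); b=t['image'][140:255,290:440]
cv2.imwrite('pics/fin1.png',np.hstack([cv2.resize(a,(433,400),interpolation=cv2.INTER_CUBIC),cv2.resize(b,(367,400))]))
# 3-D check of blade on spindle: predicted silhouette corners
c=np.r_[SP,0]; E=np.r_[ex,0]; N=np.r_[ey,0]
for z in(.066+.092,): print('pred grip top centre side/top',proj(f,c+[0,0,z]),proj(t,c+[0,0,z]))
```

```text
rel 26.69 along -0.0009 across -0.0000 tip 0.0652 [-0.6  0.4 -0. ]
clear 29.03 along -0.0986 across 0.3191 tip 0.2986 [-0.6  0.5 -0.1]
pred grip top centre side/top [[322.69626697 172.82638202]] [[318.03944401 188.90706448]]
```

View pics/fin1.png

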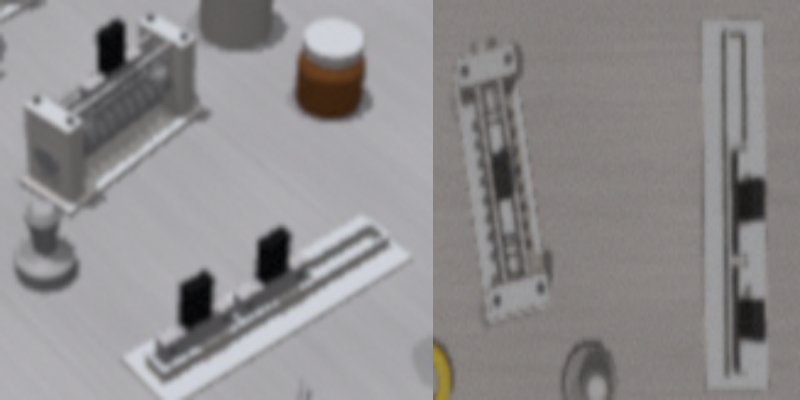

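```bash
python3 -c "
from h import *
env.close_job()"
```

```text
the job is handed in; nothing more can be done
```

I left the 14 mm leaf seated on the middle spindle, put the other two back upright in the rack, and handed the job in. The robot clock read about 29 s of the 72 s allowed.

**Finding the leaf:** I did not try all three on the thread. A Fourier transform of the top picture gave the middle thread a pitch of 14 mm. I then lifted each leaf in turn and measured its teeth in the side camera:

| Pocket | Measured pitch |
|---|---|
| Near | 10 mm |
| Middle | 12 mm |
| Far | 14 mm (peak between 13 and 14 in the transform; about 14.1 mm measured on the picture) |

**Seating:** I lowered only the far leaf, and it went down on the first try. It stopped on contact with its tips at about 66 mm, the groove-root height. A leaf that does not fit would have stopped at about 71 mm or higher.

**Last checks:** The final pictures show the leaf upright between the rods at mid-length. Its grip top is within about 1 pixel of where a seated leaf should appear. The other two leaves are upright in their own pockets, and the arm was clear.

**Disagreements and gaps:**
- **Cameras:** The two cameras disagreed by 2–3 mm on positions, so I averaged them. The height reading is better evidence of seating than the picture, where an unseated leaf would differ by only about 2 pixels.
- **Bystanders:** The final crops showed only the tamper, jar and parts of the mug and ring, all apparently in place. I did not compare every bystander with the first pictures.

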